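# Start the blow-off box with its push-and-turn safety knob

### The job

Put the larger of the two loose ball bearings into the open tub of the air blow-off box and slide the cover fully shut over it. Then start the air without forcing anything: press the black safety knob down against its spring, turn it clockwise past the safety gate until its white pointer is at the white line, and let it spring back up. Leave the smaller bearing where it lies.

Things in the scene. Friction and masses are not known exactly. Their poses are not given: they have to be found in the camera images.
- blowoff_box: Grey air blow-off box, fixed, 240 x 240 mm. Origin: centre of its underside; x to its back (away from the robot), y left, z up. Front (x -120 to -27 mm): low control panel, top 55 mm high, knob in the middle. Rear: 85 mm high, two guide rails (top 93 mm) along y; left half the tub, right half the deck where the open cover is parked. Place and yaw vary.
- tub_floor (a point): Centre of the tub's floor, 50 mm above the bench; axes as the box's. The tub is open above, 115 mm (x) by 98 mm (y) inside, 35 mm deep, with a steel floor with black slots.
- large_bearing: The larger ball bearing, a plain steel ring 30 mm across and 12 mm thick, lying flat on the bench left of the box. Origin: centre of its underside, z up. It may swap places with the small one.
- small_bearing: The smaller ball bearing, 24 mm across and 7 mm thick, lying flat; to be left alone. Origin: centre of its underside.
- cover (a joint): Sliding cover of the tub, in m: 0 fully shut over the tub (hard stop), grows as it is slid along the box's -y (right), 0.11 fully open. Starts open (0.095 to 0.11). Moves with about 1.5 N of friction and stays where it is left.
- cover_handle (a point): Middle of the cover's black handle block, 109 mm above the bench; axes as the box's. The block stands on the middle of the clear, dark-framed cover, 50 mm along the box's x, 14 mm thick along y (the sliding direction), 24 mm tall, its top 10 mm above this point.
- knob_plunger (a joint): How far the knob is pressed down, in m: 0 up, 0.008 at the bottom. A spring resists with about 4 N at the start and 9 N at the bottom and pushes the knob up again when it is let go.
- start_knob (a joint): Turn of the knob, rad: 0 off (pointer to the box's left, at the white dot), growing clockwise seen from above; white line at 1.3, end stop 1.4; starts at 0 to 0.12. Friction 0.05 N m; stays where left. Its steel lug is stopped by the safety gate's tongue at about 0.25 unless the knob is pressed down at least 5 mm; past about 0.9 it is clear and can spring up.
- knob_grip (a point): Point on the knob's vertical axis at the middle of its grip bar, 83 mm above the bench when up; x axis along the bar to its white-pointer end, z up. Black upright bar 50 mm long, 12 mm thick, 25 mm tall (top 12 mm above this point) on a round skirt 56 mm across, whose top is 12 mm below this point.
Things that resemble listed ones, but are neither listed nor needed, are in the scene too. Leave any turquoise look-alike of the large_bearing alone.

How it is judged:
On the way, in this order (a step that is already met when the one before it is completed fails the run):
1. the larger bearing is on the floor of the tub (x of large_bearing in the frame of tub_floor between -0.058 and 0.058 m and y of large_bearing in the frame of tub_floor between -0.05 and 0.05 m and z of large_bearing in the frame of tub_floor between -0.005 and 0.02 m), for 0.2 s.
2. the cover is fully shut over it (all of step 1 and value of joint cover below 0.004 m), for 0.2 s.
3. the knob is pressed down before it is turned past its safety gate (all of step 2 and value of joint knob_plunger above 0.004 m and value of joint start_knob below 0.33 rad), for 0.02 s.
4. the knob has been pushed in, turned past its gate to the white line, and has sprung up (all of step 2 and value of joint start_knob above 1.05 rad and value of joint knob_plunger below 0.002 m), for 0.2 s.
At the end, for the whole second after the job is handed in: The larger bearing lies at rest on the floor of the tub (its origin inside the tub's walls and less than 20 mm above the floor), the cover is shut to within 4 mm, and the knob is turned to at least 1.05 rad and is up again (pressed in by less than 2 mm) (all of step 4 and linear speed of large_bearing below 0.02 m/s); the robot touches nothing.
It fails at once if the knob is forced past its safety gate without being pressed down (value of joint start_knob between 0.45 and 0.75 rad and value of joint knob_plunger below 0.003 m).
It fails at once if the smaller bearing is moved more than 30 mm (distance of small_bearing from where it was at the start of the episode above 0.03 m).
It also fails if it takes over 58 s, if anything falls off the work surface, if the arm or the gripper's body presses on something with over 40 N, if the wrist force passes 120 N, or if a joint passes its speed limit or range.

### The arm

A 6-joint arm with a two-finger parallel gripper is mounted at the origin on a cart in front of the work surface, level with it; the furniture and walls round the work are solid. World frame = base frame: x ahead of the robot, y to its left, z up, the work surface at z = 0. Lengths are in m, angles in rad, forces in N, time in s.
With the tool pointing down it reaches from about 0.4 to 0.825 m from the base axis. Payload 7 kg.
Tool frame: the origin (TCP) lies at the very end of the fingers, on their centre line; the grasp point (between the pads) lies 19 mm behind it (grip_depth is the distance from the TCP to the grasp point, in m); z points along the fingers, y is the direction in which the jaws open and shut (so a half turn about z gives the same grasp; the last joint's range is limited). The gripper opens to 88 mm and grips with 3 to 60 N. Pads are 19 mm wide; open, the fingers measure 130 mm over their backs; the gripper's body (78 mm by 193 mm) begins 47 mm behind the grasp point.
Start: joints at [1.44, 0.359, 0.012, 0, -1.224, -0.288], TCP at [0.275, 0.617, 0.227] pointing down, gripper open.
Joint ranges: [-3.07, 3.07], [-1.43, 2.12], [-1.02, 1.25], [-3.03, 1.67], [-3.05, -0], [-3.03, 3.03]. Speed limits (rad/s): [2.39, 2.39, 3.01, 3.14, 3.14, 3.14].

### API

Orientations are given as [roll, pitch, yaw] about the fixed x, y, z axes, in that order (R = Rz(yaw) Ry(pitch) Rx(roll)).
In Python, from station import get_state, grab_frame, get_calibration, job_done, grip_depth gives the robot as it stands. The module is installed in compiled form; this text tells all that it offers.
- The arm moves only by the shell command python3 -m crank 'ROWS' [FORCE]. ROWS is JSON, a list of rows, each an object with "turn": the turn, a rotation vector about the tool's x, y, z each as a share of 2 pi rad, from -1 to 1, a list of three; "slide": the shift along the tool's x, y, z each as a share of 0.5 m, from -1 to 1, a list of three; "fingers": the opening, from -1 (shut) to 1 (fully open). A call has 1 to 5 rows; each row is the pose to reach, as a shift and turn from the pose commanded when the call began, along the tool's axes at that moment, turning the shorter way round; what a row does not reach only later rows make up. A row lasts 1/12 s, in which the tool goes at most 41.7 mm and 7.16 degrees, less where a joint would pass 70% of its speed; a pose out of reach is approached as far as the arm can. A call with a number of a shift or a turn outside -1 to 1 is refused whole. A call with a gripper value outside its range is refused whole. The fingers move at their own pace and stop on an object; FORCE is the grip in N (left out, the last holds). Time passes only in rows, so rows that repeat a pose let the fingers close. It gives the time, the measured TCP pose, the force and the opening at its end, in the units of the state.
- get_state(): the state, without advancing time (a new reading comes with each control period).
- grab_frame(name): name is "scene" or "top" or "wrist"; returns the picture (384x512x3 uint8, red, green, blue); there is no depth.
- get_calibration(name): a dict with "K" (3x3 intrinsics, pixels), "pose" (4x4, takes a point from camera to world coordinates). Camera axes: x right, y up, looking along -z (the intrinsics and any distortion apply to the point x, -y, -z); pixel columns grow to the right and rows downward; lengths in m; the calibration is good to about 2 mm. A picture is of the moment at which its call begins: read the wrist's pose just before it. get_calibration takes no time and is no camera call; for the wrist camera it gives the pose at the moment of the call.
- job_done(): hands the job in, once; it reports no verdict.
The state is a dict: "t": time; "q": joint angles; "qd": joint speeds; "joint_efforts": joint torques, N m; "eef_pos": TCP position; "ee_rot": TCP orientation; "force": force on the tool from outside, world axes, zero at the start; "moment": the same for the moment, N m; "width": finger opening in m.
Only numpy, scipy, OpenCV 4.12 (cv2) and the standard library are available. Lean on these libraries where they do the work, as an engineer would, in place of code of your own. Each camera call takes 0.05 s, during which the arm holds its last target.

## Working session

There is one attempt and no reset: what is moved stays moved. The work goes in short steps, Python scripts to look and compute and a shell command to move; the robot and the scene stay as the last step left them, time stands still between calls to the robot, and variables do not carry over. Pictures are saved under pics/ and viewed, and the job is handed in when it is done.

```bash
mkdir -p pics; cat > h.py <<'E'
import numpy as np, cv2
from station import *
def save(im,n): cv2.imwrite('pics/'+n+'.png',im[:,:,::-1])
E
python3 - <<'E'
from h import *
s=get_state();print({k:np.round(v,4) for k,v in s.items()},grip_depth if not callable(grip_depth) else grip_depth())
for n in("scene","top","wrist"):
    c=get_calibration(n);print(n,{k:np.round(v,4).tolist() for k,v in c.items()})
    np.savez('cal_'+n+'.npz',**c)
    im=grab_frame(n);np.save(n+'0.npy',im);save(im,n+'0')
E
```

```text
{'t': np.float64(0.0), 'q': array([ 1.4401e+00,  3.5940e-01,  1.1100e-02, -3.0000e-04, -1.2241e+00,
       -2.8810e-01]), 'qd': array([-0.0019,  0.0014,  0.0006, -0.001 ,  0.0004,  0.0006]), 'joint_efforts': array([ 2.00000e-04, -5.82708e+01,  2.93044e+01,  6.99650e+00,
        6.90000e-03, -2.00000e-04]), 'eef_pos': array([0.2743, 0.6162, 0.2256]), 'ee_rot': array([ 3.1399e+00, -2.0000e-04, -4.1890e-01]), 'force': array([-0.3369,  0.6108, -1.2322]), 'moment': array([0.0128, 0.0395, 0.052 ]), 'width': np.float64(0.0876)} 0.0188
scene {'K': [[495.9022, 0.0, 258.2959], [0.0, 495.9022, 196.5918], [0.0, 0.0, 1.0]], 'pose': [[0.5753, 0.4877, -0.6566, -0.0615], [-0.8178, 0.3583, -0.4504, -0.0825], [0.0156, 0.7961, 0.605, 0.652], [0.0, 0.0, 0.0, 1.0]]}
top {'K': [[469.5079, 0.0, 251.7796], [0.0, 469.5079, 194.2344], [0.0, 0.0, 1.0]], 'pose': [[0.0003, 0.9976, -0.0696, 0.4574], [-0.9993, -0.0023, -0.037, 0.3201], [-0.0371, 0.0695, 0.9969, 0.9577], [0.0, 0.0, 0.0, 1.0]]}
wrist {'K': [[275.1901, 0.0, 256.4883], [0.0, 275.1901, 188.9563], [0.0, 0.0, 1.0]], 'pose': [[-0.4071, 0.8749, 0.2624, 0.3461], [-0.9134, -0.3902, -0.1163, 0.5834], [0.0007, -0.287, 0.9579, 0.3839], [0.0, 0.0, 0.0, 1.0]]}
```

View pics/top0.png

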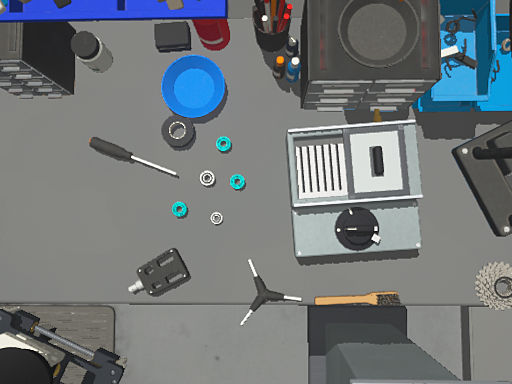

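View pics/scene0.png

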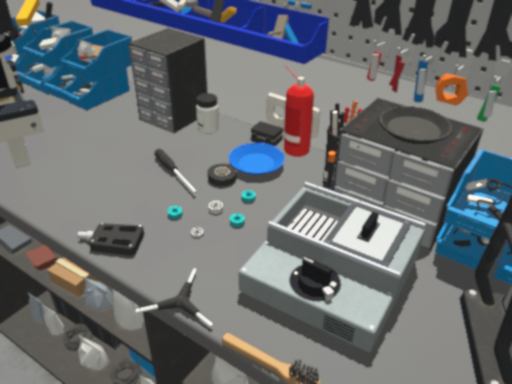

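View pics/wrist0.png

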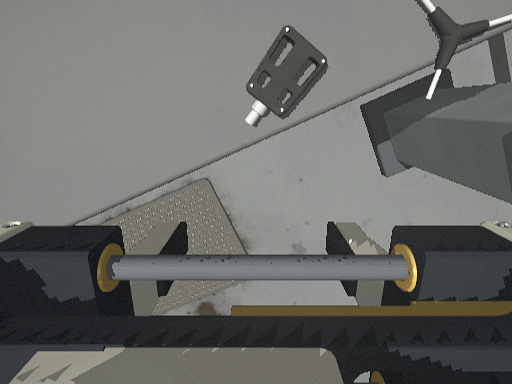

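The top view shows two steel rings at about (207,178), which is the larger, and (216,218). Three turquoise look-alikes lie at (223,144), (237,182) and (179,209). The box is at right, with the knob at (357,229) and the cover handle at (377,161). I'll enlarge it.

```bash
python3 - <<'E'
from h import *
im=np.load('top0.npy')
save(cv2.resize(im[120:235,160:260],None,fx=6,fy=5.2,interpolation=cv2.INTER_CUBIC)[:598],'c1')
save(cv2.resize(im[115:265,280:430],None,fx=4,fy=4,interpolation=cv2.INTER_CUBIC),'c2')
E
```

```text
(no output)
```

View pics/c1.png

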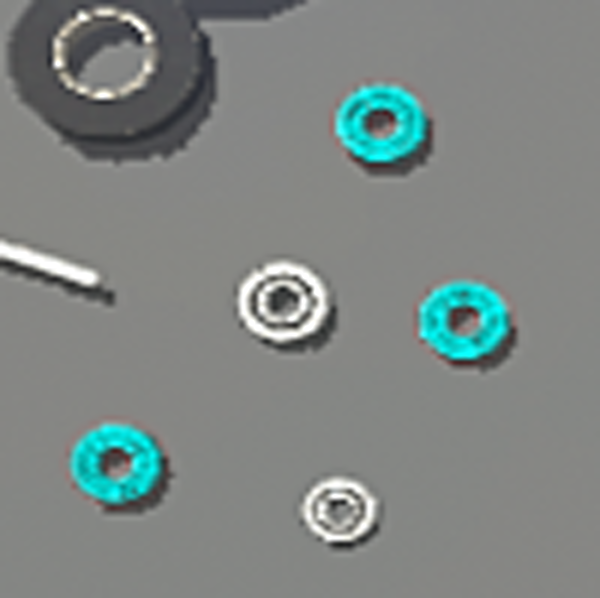

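View pics/c2.png

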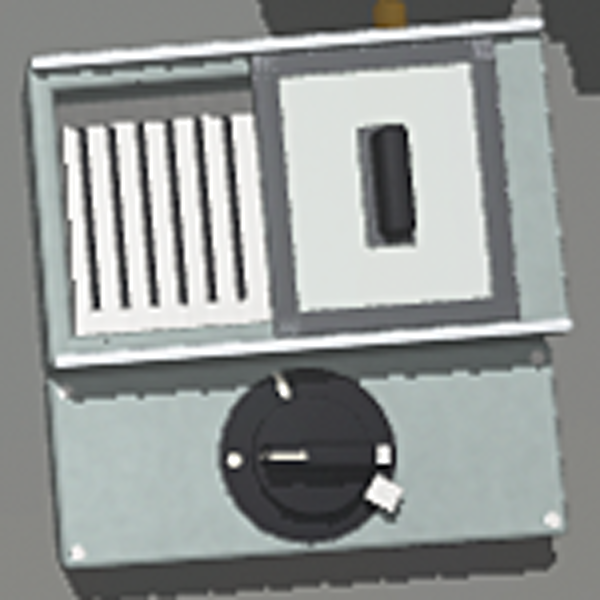

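```bash
cat >> h.py <<'E'
def ray(cal,u,v,z):
    K,P=cal['K'],cal['pose']
    d=np.linalg.solve(K,[u,v,1.]); d=P[:3,:3]@np.array([d[0],-d[1],-d[2]]); o=P[:3,3]
    return o+d*(z-o[2])/d[2]
def proj(cal,p):
    K,P=cal['K'],cal['pose']
    c=P[:3,:3].T@(np.asarray(p)-P[:3,3]); c=K@np.array([c[0],-c[1],-c[2]]); return c[:2]/c[2]
E
python3 - <<'E'
from h import *
c=np.load('cal_top.npz')
B=lambda u,v,z:ray(c,160+(u+.5)/6-.5,120+(v+.5)/5.2-.5,z)
X=lambda u,v,z:ray(c,280+(u+.5)/4-.5,115+(v+.5)/4-.5,z)
print('large',B(283,301,.012),'small',B(340,509,.007))
pts=dict(RL=(32,63,.093),RR=(543,24,.093),FL=(57,361,.093),FR=(572,326,.093),PL=(68,566,.055),PR=(565,533,.055),skirt=(310,458,.071),ring=(308,456,.06),handle=(397,182,.119),ptr=(262,456,.095),cFL=(275,332,.093),cBL=(250,62,.093),cFR=(519,318,.093))
W={k:X(*v) for k,v in pts.items()}
for k in W: print(k,W[k])
from numpy.linalg import norm
print('yaw', [np.degrees(np.arctan2(*(W[b]-W[a])[:2]*[1,-1])) for a,b in(('RL','RR'),('FL','FR'),('PL','PR'))],norm(W['RL']-W['RR']),norm(W['FL']-W['FR']),norm(W['PL']-W['PR']),norm(W['RL']-W['FL']))
E
```

```text
large [0.55778117 0.44681887 0.012     ] small [0.47664142 0.42755408 0.007     ]
RL [0.63667589 0.28551749 0.093     ]
RR [0.65311695 0.05040177 0.093     ]
FL [0.49798501 0.27475101 0.093     ]
FR [0.51359578 0.04065515 0.093     ]
PL [0.4020779  0.26811846 0.055     ]
PR [0.41814686 0.03406111 0.055     ]
skirt [0.45347604 0.15595417 0.071     ]
ring [0.45437027 0.15484295 0.06      ]
handle [0.57639699 0.12448233 0.119     ]
ptr [0.45448157 0.18206255 0.095     ]
cFL [0.51113396 0.17506252 0.093     ]
cBL [0.63639421 0.18480865 0.093     ]
cFR [0.51730484 0.06443547 0.093     ]
yaw [np.float64(4.000040428997297), np.float64(3.8151422167994657), np.float64(3.927419535991942)] 0.2356898684401547 0.23461578648717793 0.2346082968159332 0.13910815307941649
```

```bash
cat >> h.py <<'E'
from scipy.spatial.transform import Rotation as Ro
def plan(p,yaw,pe=None):
    s=get_state(); R=Ro.from_euler('xyz',s['ee_rot'])
    d=R.inv().apply(np.array(p)-s['eef_pos'])/.5
    T=Ro.from_euler('xyz',[np.pi,0,yaw])
    r=(R.inv()*T).as_rotvec()/(2*np.pi)
    print('t',s['t'],'pos',s['eef_pos'].round(4),'rot',s['ee_rot'].round(4),'q',s['q'].round(3),'w',s['width'].round(4),'F',s['force'].round(1))
    print('slide',d.round(4),'turn',r.round(4))
E
python3 -m crank '[{"slide":[0.655,0.08,0.214],"turn":[0,0,0.1724],"fingers":0.3},{"slide":[0.655,0.08,0.214],"turn":[0,0,0.1724],"fingers":0.3},{"slide":[0.655,0.08,0.214],"turn":[0,0,0.1724],"fingers":0.3},{"slide":[0.655,0.08,0.214],"turn":[0,0,0.1724],"fingers":0.3},{"slide":[0.655,0.08,0.214],"turn":[0,0,0.1724],"fingers":0.3}]' 20
python3 -c "
from h import *
plan([.558,.447,.12],-1.502)"
```

```text
t: 0.57
eef_pos: [0.4455, 0.5136, 0.1616]
ee_rot: [3.141, -0.0, -1.049]
force: [1.0, 0.6, -0.0]
width: 0.0605Traceback (most recent call last):
  File "<string>", line 3, in <module>
    plan([.558,.447,.12],-1.502)
    ~~~~^^^^^^^^^^^^^^^^^^^^^^^^
  File "h.py", line 17, in plan
    print('t',s['t'],'pos',s['eef_pos'].round(4),'rot',s['ee_rot'].round(4),'q',s['q'].round(3),'w',s['width'].round(4),'F',s['force'].round(1))
                                                                                                    ^^^^^^^^^^^^^^^^
AttributeError: 'float' object has no attribute 'round'
```

```bash
sed -i "s/s\['width'\].round(4)/round(float(s['width']),4)/" h.py
python3 -c "
from h import *
plan([.558,.447,.12],-1.502)"
```

```text
t 0.5667 pos [0.4455 0.5136 0.1616] rot [ 3.1414e+00 -1.0000e-04 -1.0493e+00] q [ 1.142  0.41  -0.063 -0.    -1.098 -0.621] w 0.0605 F [ 1.   0.6 -0. ]
slide [ 0.2275 -0.1287  0.0831] turn [ 0.    -0.     0.072]
```

```bash

python3 -m crank '[{"slide":[0.22,-0.128,0.082],"turn":[0,0,0.07],"fingers":0.25},{"slide":[0.22,-0.128,0.082],"turn":[0,0,0.07],"fingers":0.25},{"slide":[0.22,-0.128,0.082],"turn":[0,0,0.07],"fingers":0.25},{"slide":[0.22,-0.128,0.082],"turn":[0,0,0.07],"fingers":0.25},{"slide":[0.22,-0.128,0.082],"turn":[0,0,0.07],"fingers":0.25}]'
python3 - <<'E'
from h import *
c=get_calibration('wrist');im=grab_frame('wrist');save(im,'w1');np.savez('cal_w1.npz',**c)
plan([.558,.447,.12],-1.502)
print(proj(c,[.558,.447,.012]))
E
```

```text
t: 0.98
eef_pos: [0.557, 0.4486, 0.1187]
ee_rot: [3.139, -0.003, -1.492]
force: [-0.9, 0.3, -0.0]
width: 0.055
t 1.0333 pos [0.556  0.4501 0.1198] rot [ 3.1400e+00 -1.7000e-03 -1.4861e+00] q [ 0.952  0.498 -0.02  -0.    -1.055 -0.867] w 0.0545 F [-0.1  0.5  0.4]
slide [ 0.0065 -0.0035 -0.0005] turn [ 0.0003 -0.0003  0.0025]
[256.00020265 187.2973178 ]
```

View pics/w1.png

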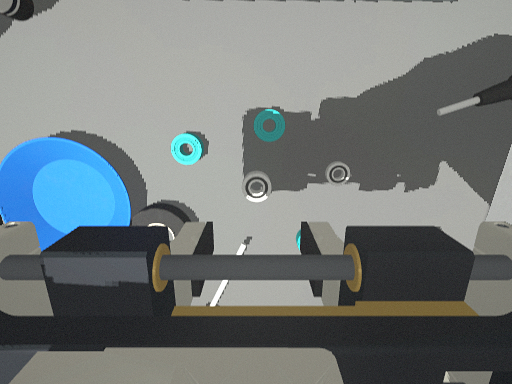

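The large bearing is at (257,186) in the wrist view, which matches the prediction of (256,187). The small one is at (338,173), clear of the finger line. I'll descend now.

```bash

python3 -m crank '[{"slide":[0.0065,-0.0035,0.08],"turn":[0,0,0.0025],"fingers":0.15},{"slide":[0.0065,-0.0035,0.15],"turn":[0,0,0.0025],"fingers":0.15},{"slide":[0.0065,-0.0035,0.2],"turn":[0,0,0.0025],"fingers":0.15},{"slide":[0.0065,-0.0035,0.231],"turn":[0,0,0.0025],"fingers":0.15},{"slide":[0.0065,-0.0035,0.231],"turn":[0,0,0.0025],"fingers":0.15}]'
python3 - <<'E'
from h import *
plan([.558,.447,.0035],-1.502)
E
```

```text
t: 1.45
eef_pos: [0.5549, 0.4483, 0.0024]
ee_rot: [3.138, -0.003, -1.496]
force: [-0.4, 0.1, -0.6]
width: 0.0504
t 1.45 pos [0.5549 0.4483 0.0024] rot [ 3.1383 -0.0032 -1.4963] q [ 0.952  0.611 -0.124 -0.001 -0.84  -0.877] w 0.0504 F [-0.4  0.1 -0.6]
slide [ 0.0031 -0.0061 -0.0021] turn [ 0.0005 -0.0005  0.0009]
```

```bash

python3 -m crank '[{"slide":[0.002,-0.005,-0.002],"turn":[0,0,0],"fingers":0.15},{"slide":[0.002,-0.005,-0.002],"turn":[0,0,0],"fingers":-0.6},{"slide":[0.002,-0.005,-0.002],"turn":[0,0,0],"fingers":-0.6},{"slide":[0.002,-0.005,-0.002],"turn":[0,0,0],"fingers":-0.6},{"slide":[0.002,-0.005,-0.002],"turn":[0,0,0],"fingers":-0.6}]' 20
```

```text
t: 1.87
eef_pos: [0.5599, 0.4484, 0.0081]
ee_rot: [-3.141, 0.001, -1.499]
force: [-0.6, -0.3, 0.4]
width: 0.0293
```

```bash

python3 -m crank '[{"slide":[0,0,0],"turn":[0,0,0],"fingers":-0.6},{"slide":[0,0,-0.08],"turn":[0,0,0],"fingers":-0.6},{"slide":[0,0,-0.16],"turn":[0,0,0],"fingers":-0.6},{"slide":[0,0,-0.24],"turn":[0,0,0],"fingers":-0.6},{"slide":[0,0,-0.28],"turn":[0,0,0],"fingers":-0.6}]' 20
python3 - <<'E'
from h import *
plan([.572,.226,.145],-1.502)
save(grab_frame('wrist'),'w2')
E
```

```text
t: 2.28
eef_pos: [0.5614, 0.4491, 0.1529]
ee_rot: [-3.136, 0.004, -1.499]
force: [1.0, 0.9, 0.4]
width: 0.0278
t 2.2833 pos [0.5614 0.4491 0.1529] rot [-3.1363  0.004  -1.4986] q [ 0.946  0.472  0.017  0.002 -1.109 -0.874] w 0.0278 F [1.  0.9 0.4]
slide [0.4466 0.011  0.0141] turn [-0.0008  0.0006  0.0005]
```

View pics/w2.png

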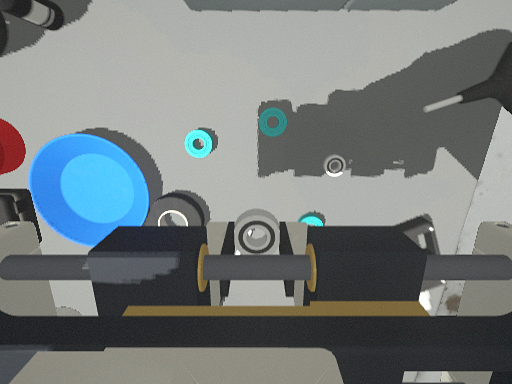

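The bearing is held between the fingers at (257,235), and the small bearing is still at its place, (335,165). Next I'll carry it to the tub.

```bash

python3 -m crank '[{"slide":[0.08,0.002,0],"turn":[0,0,0],"fingers":-0.6},{"slide":[0.16,0.005,0],"turn":[0,0,0],"fingers":-0.6},{"slide":[0.24,0.008,0.004],"turn":[0,0,0],"fingers":-0.6},{"slide":[0.32,0.01,0.004],"turn":[0,0,0],"fingers":-0.6},{"slide":[0.4,0.01,0.004],"turn":[0,0,0],"fingers":-0.6}]' 20
python3 - <<'E'
from h import *
plan([.572,.226,.14],-1.502)
save(grab_frame('wrist'),'w3')
E
```

```text
t: 2.75
eef_pos: [0.5683, 0.2462, 0.1448]
ee_rot: [3.141, 0.0, -1.499]
force: [0.6, -0.3, -0.5]
width: 0.0279
t 2.75 pos [0.5683 0.2462 0.1448] rot [ 3.1415e+00  1.0000e-04 -1.4989e+00] q [ 0.723  0.331 -0.226 -0.    -1.014 -0.652] w 0.0279 F [ 0.6 -0.3 -0.5]
slide [ 0.0407 -0.0044  0.0097] turn [0.     0.     0.0005]
```

View pics/w3.png

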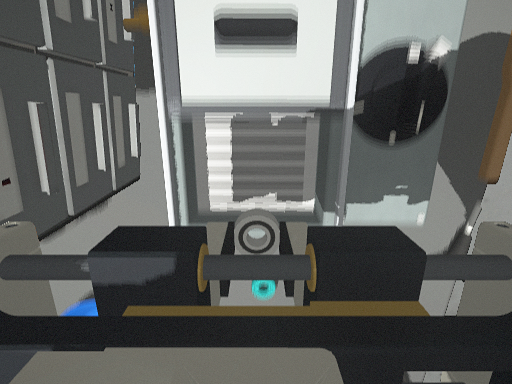

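The held bearing is at (257,235), centred over the tub, which spans columns 195 to 325. The knob bar and pointer are seen at upper right. I'll move to y=0.222 and then lower.

```bash

python3 -m crank '[{"slide":[0.02,-0.004,0.01],"turn":[0,0,0],"fingers":-0.6},{"slide":[0.047,-0.006,0.01],"turn":[0,0,0],"fingers":-0.6},{"slide":[0.047,-0.006,0.06],"turn":[0,0,0],"fingers":-0.6},{"slide":[0.047,-0.006,0.12],"turn":[0,0,0],"fingers":-0.6},{"slide":[0.047,-0.006,0.16],"turn":[0,0,0],"fingers":-0.6}]' 20
python3 - <<'E'
from h import *
plan([.572,.222,.061],-1.502)
E
```

```text
t: 3.22
eef_pos: [0.5731, 0.2246, 0.0627]
ee_rot: [3.141, -0.0, -1.499]
force: [-1.7, 0.8, -1.1]
width: 0.028
t 3.2167 pos [0.5731 0.2246 0.0627] rot [ 3.1405e+00 -1.0000e-04 -1.4994e+00] q [ 0.69   0.411 -0.32  -0.001 -0.841 -0.618] w 0.028 F [-1.7  0.8 -1.1]
slide [0.0051 0.0026 0.0033] turn [ 0.0002 -0.      0.0004]
```

```bash

python3 -m crank '[{"slide":[0,0,0.003],"turn":[0,0,0],"fingers":-0.6},{"slide":[0,0,0.003],"turn":[0,0,0],"fingers":0.1},{"slide":[0,0,0.003],"turn":[0,0,0],"fingers":0.1},{"slide":[0,0,0.003],"turn":[0,0,0],"fingers":0.1},{"slide":[0,0,-0.03],"turn":[0,0,0],"fingers":0.1}]' 20
python3 -m crank '[{"slide":[0,0,-0.06],"turn":[0,0,0],"fingers":0.1},{"slide":[0,0,-0.14],"turn":[0,0,0],"fingers":0},{"slide":[-0.08,0,-0.18],"turn":[0,0,0],"fingers":-1},{"slide":[-0.16,0,-0.18],"turn":[0,0,0],"fingers":-1},{"slide":[-0.16,0,-0.18],"turn":[0,0,0],"fingers":-1}]' 20
python3 - <<'E'
from h import *
c=get_calibration('wrist');im=grab_frame('wrist');save(im,'w4');np.save('w4.npy',im);np.savez('cal_w4.npz',**c)
im=grab_frame('top');save(cv2.resize(im[105:275,270:440],None,fx=3.5,fy=3.5,interpolation=cv2.INTER_CUBIC),'t4')
plan([.572,.222,.061],-1.502)
E
```

```text
t: 3.63
eef_pos: [0.5727, 0.2245, 0.0787]
ee_rot: [3.139, -0.001, -1.499]
force: [-0.2, -0.7, -0.4]
width: 0.046
t: 4.05
eef_pos: [0.5693, 0.3109, 0.1741]
ee_rot: [-3.135, 0.005, -1.496]
force: [0.8, -0.2, -0.7]
width: 0.0289
t 4.15 pos [0.5679 0.3067 0.1715] rot [-3.1394e+00  1.9000e-03 -1.4969e+00] q [ 0.797  0.347 -0.135 -0.    -1.086 -0.723] w 0.0215 F [ 0.2 -0.3  0.2]
slide [0.1699 0.0049 0.2207] turn [-0.0003  0.0003  0.0008]
```

View pics/w4.png

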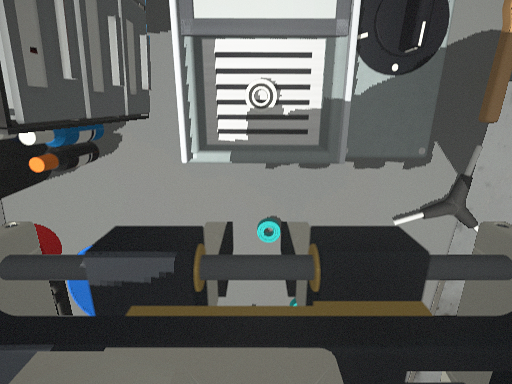

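View pics/t4.png

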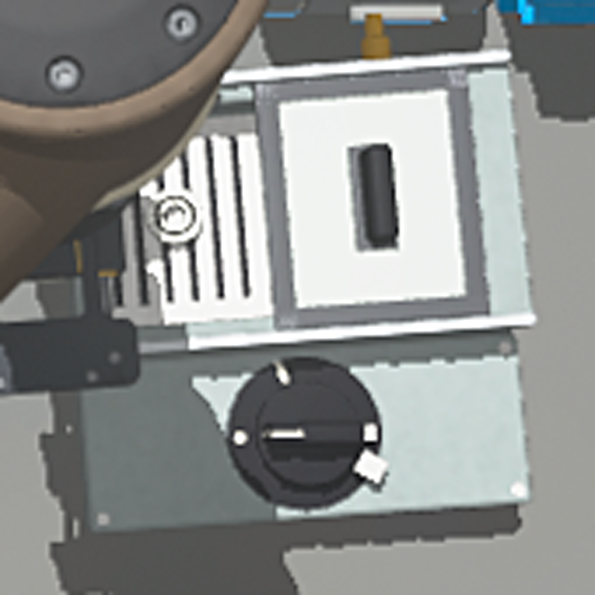

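The bearing lies on the tub floor at (262,95) in the wrist view. It also shows at (175,215) in the top crop, well clear of the walls. Next is the cover: I'll go to the right of the handle with the fingers shut.

```bash

python3 -m crank '[{"slide":[0.08,0,0],"turn":[0,0,0],"fingers":-1},{"slide":[0.16,0,0],"turn":[0,0,0],"fingers":-1},{"slide":[0.24,0.003,0],"turn":[0,0,0],"fingers":-1},{"slide":[0.32,0.005,0],"turn":[0,0,0],"fingers":-1},{"slide":[0.4,0.007,0],"turn":[0,0,0],"fingers":-1}]' 20
python3 - <<'E'
from h import *
plan([.5795,.077,.15],-1.502)
c=get_calibration('wrist');im=grab_frame('wrist');save(im,'w5');np.savez('cal_w5.npz',**c)
print(proj(c,[.5764,.1245,.119]))
E
```

```text
t: 4.57
eef_pos: [0.5783, 0.1024, 0.1705]
ee_rot: [-3.141, 0.0, -1.499]
force: [1.4, 0.0, -0.3]
width: 0.0005
t 4.5667 pos [0.5783 0.1024 0.1705] rot [-3.1408e+00  2.0000e-04 -1.4992e+00] q [ 0.508  0.258 -0.266  0.    -1.046 -0.437] w 0.0005 F [ 1.4  0.  -0.3]
slide [0.0509 0.0012 0.0411] turn [-0.0001  0.      0.0004]
[257.60401839 232.97838611]
```

View pics/w5.png

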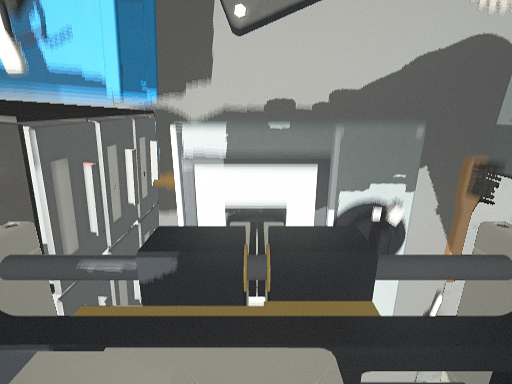

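The handle shows at about (257,218), centred on the fingers. I'll move past it to the right and descend.

```bash

python3 -m crank '[{"slide":[0.05,0.001,0],"turn":[0,0,0],"fingers":-1},{"slide":[0.05,0.001,0.04],"turn":[0,0,0],"fingers":-1},{"slide":[0.05,0.001,0.1],"turn":[0,0,0],"fingers":-1},{"slide":[0.05,0.001,0.13],"turn":[0,0,0],"fingers":-1},{"slide":[0.05,0.001,0.13],"turn":[0,0,0],"fingers":-1}]' 20
python3 - <<'E'
from h import *
plan([.5795,.077,.105],-1.502)
save(grab_frame('scene')[170:370,220:450].repeat(3,0).repeat(3,1),'s6')
E
```

```text
t: 5.03
eef_pos: [0.5776, 0.0781, 0.1019]
ee_rot: [3.136, -0.001, -1.501]
force: [-0.3, 0.3, 0.9]
width: 0.0005
t 5.0333 pos [0.5776 0.0781 0.1019] rot [ 3.1363e+00 -1.3000e-03 -1.5012e+00] q [ 0.469  0.322 -0.352 -0.001 -0.902 -0.399] w 0.0005 F [-0.3  0.3  0.9]
slide [ 0.0024 -0.0037 -0.0063] turn [ 0.0008 -0.0002  0.0001]
```

View pics/s6.png

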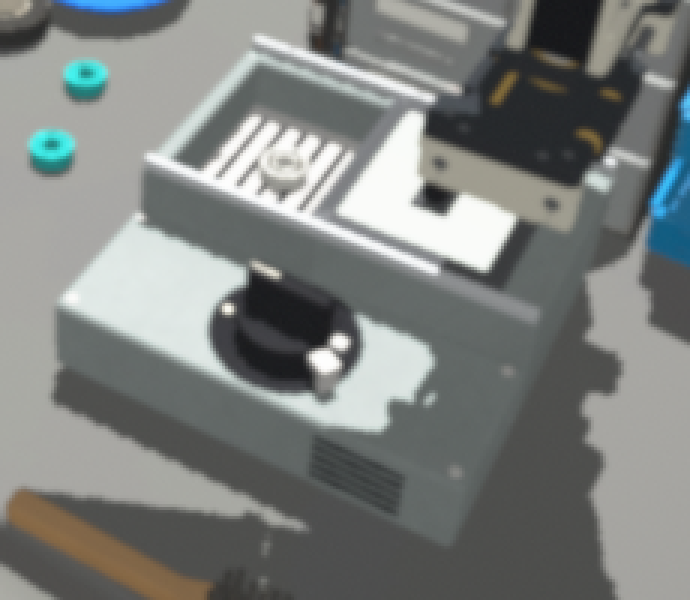

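The bearing rests in the tub and the fingers are to the right of the black handle. I'll push left.

```bash

python3 -m crank '[{"slide":[-0.03,-0.002,-0.006],"turn":[0,0,0],"fingers":-1},{"slide":[-0.07,-0.003,-0.006],"turn":[0,0,0],"fingers":-1},{"slide":[-0.11,-0.003,-0.006],"turn":[0,0,0],"fingers":-1},{"slide":[-0.15,-0.003,-0.006],"turn":[0,0,0],"fingers":-1},{"slide":[-0.19,-0.003,-0.006],"turn":[0,0,0],"fingers":-1}]' 20
python3 - <<'E'
from h import *
plan([.572,.2,.105],-1.502)
E
```

```text
t: 5.5
eef_pos: [0.5755, 0.176, 0.11]
ee_rot: [-3.139, 0.0, -1.499]
force: [1.9, -3.2, -1.4]
width: 0.0003
t 5.5 pos [0.5755 0.176  0.11  ] rot [-3.1390e+00  5.0000e-04 -1.4991e+00] q [ 0.622  0.337 -0.308  0.001 -0.923 -0.551] w 0.0003 F [ 1.9 -3.2 -1.4]
slide [-0.0483  0.0036  0.0101] turn [-0.0004  0.0001  0.0005]
```

```bash

python3 -m crank '[{"slide":[-0.015,0.002,0.005],"turn":[0,0,0],"fingers":-1},{"slide":[-0.03,0.003,0.005],"turn":[0,0,0],"fingers":-1},{"slide":[-0.04,0.003,0.005],"turn":[0,0,0],"fingers":-1},{"slide":[-0.05,0.003,0.005],"turn":[0,0,0],"fingers":-1}]' 20
python3 - <<'E'
from h import *
plan([.572,.2,.105],-1.502)
E
```

```text
t: 5.83
eef_pos: [0.5716, 0.1998, 0.1061]
ee_rot: [-3.141, 0.0, -1.499]
force: [0.1, -1.7, 2.2]
width: 0.0007
t 5.8333 pos [0.5716 0.1998 0.1061] rot [-3.1409e+00  2.0000e-04 -1.4993e+00] q [ 0.659  0.347 -0.302  0.    -0.92  -0.587] w 0.0007 F [ 0.1 -1.7  2.2]
slide [-0.0004 -0.0008  0.0021] turn [-0.0001  0.      0.0004]
```

```bash

python3 -m crank '[{"slide":[-0.004,0,0],"turn":[0,0,0],"fingers":-1},{"slide":[-0.008,0,0],"turn":[0,0,0],"fingers":-1},{"slide":[-0.012,0,0],"turn":[0,0,0],"fingers":-1}]' 20
```

```text
t: 6.08
eef_pos: [0.571, 0.2049, 0.1054]
ee_rot: [3.141, -0.001, -1.5]
force: [3.8, -12.8, 2.9]
width: 0.0001
```

The force jumped to 13 N, so the hard stop is reached. I'll back off, rise and look.

```bash

python3 -m crank '[{"slide":[0.03,0,0],"turn":[0,0,0],"fingers":-1},{"slide":[0.05,0,-0.05],"turn":[0,0,0],"fingers":-1},{"slide":[0.08,0.05,-0.12],"turn":[0,0,0],"fingers":-1},{"slide":[0.12,0.12,-0.14],"turn":[0,0,0],"fingers":-0.4},{"slide":[0.12,0.16,-0.14],"turn":[0,0,0],"fingers":-0.4}]' 20
python3 - <<'E'
from h import *
im=grab_frame('top');np.save('t7.npy',im);save(cv2.resize(im[105:275,270:440],None,fx=3.5,fy=3.5,interpolation=cv2.INTER_CUBIC),'t7')
c=get_calibration('wrist');im=grab_frame('wrist');save(im,'w7');np.save('w7.npy',im);np.savez('cal_w7.npz',**c)
plan([.4555,.155,.12],-1.502)
E
```

```text
t: 6.5
eef_pos: [0.4947, 0.1376, 0.1777]
ee_rot: [-3.139, 0.002, -1.501]
force: [-1.4, 0.2, -0.3]
width: 0.0087
t 6.6 pos [0.4929 0.1381 0.1765] rot [-3.1406e+00  2.2000e-03 -1.5007e+00] q [ 0.656  0.13  -0.416 -0.002 -1.023 -0.585] w 0.0162 F [2.  0.3 0.8]
slide [-0.0387  0.0723  0.1129] turn [-0.0002  0.0004  0.0002]
```

View pics/t7.png

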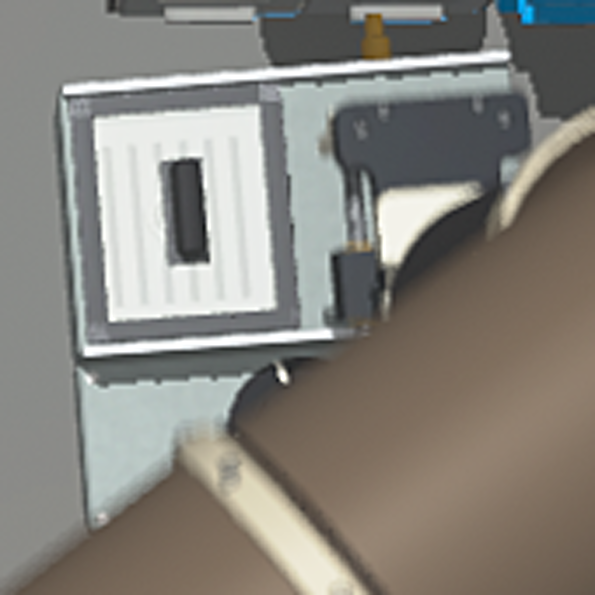

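View pics/w7.png

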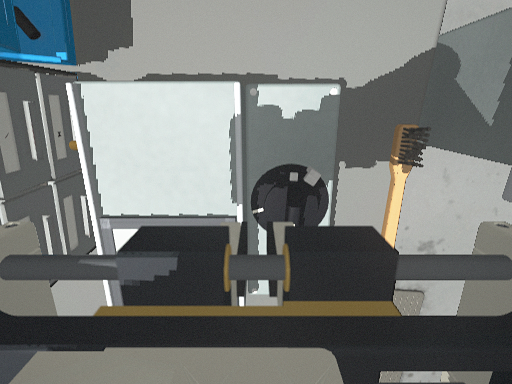

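The cover is flush at the tub's left end, with the handle at (190,210) in the crop, about 98 mm from its start. Now the knob, whose axis is near (0.456, 0.155) and whose bar is about 0.07 rad clockwise.

```bash

python3 -m crank '[{"slide":[-0.035,0.07,0],"turn":[0,0,0.011],"fingers":-0.32},{"slide":[-0.035,0.072,0.03],"turn":[0,0,0.011],"fingers":-0.32},{"slide":[-0.035,0.072,0.09],"turn":[0,0,0.011],"fingers":-0.32},{"slide":[-0.035,0.072,0.09],"turn":[0,0,0.011],"fingers":-0.32}]' 20
python3 - <<'E'
from h import *
plan([.456,.155,.076],-1.57)
c=get_calibration('wrist');im=grab_frame('wrist');save(im,'w8');np.save('w8.npy',im);np.savez('cal_w8.npz',**c)
for p in([.456,.155,.095],[.456,.155,.071],[.456,.13,.095]): print(proj(c,p))
im=grab_frame('scene');np.save('s8.npy',im);save(cv2.resize(im[200:350,220:400],None,fx=4,fy=4),'s8')
E
```

```text
t: 6.93
eef_pos: [0.4557, 0.1533, 0.1264]
ee_rot: [3.136, -0.002, -1.569]
force: [-1.8, -1.0, -1.7]
width: 0.0293
t 6.9333 pos [0.4557 0.1533 0.1264] rot [ 3.1363e+00 -2.3000e-03 -1.5692e+00] q [ 0.733  0.136 -0.539 -0.002 -0.9   -0.73 ] w 0.0293 F [-1.8 -1.  -1.7]
slide [-0.0037 -0.0012  0.1009] turn [ 0.0008 -0.0004  0.0001]
[256.74196689 219.91596295]
[256.60224894 208.49702194]
[256.79318243 187.71483194]
```

View pics/w8.png

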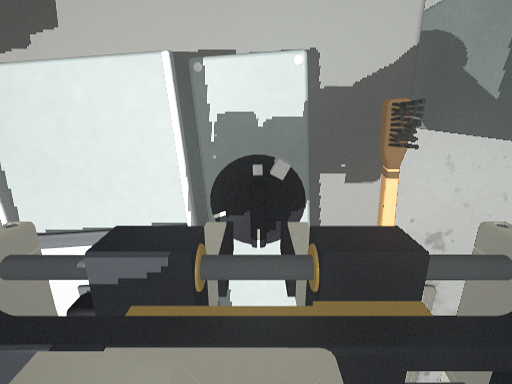

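View pics/s8.png

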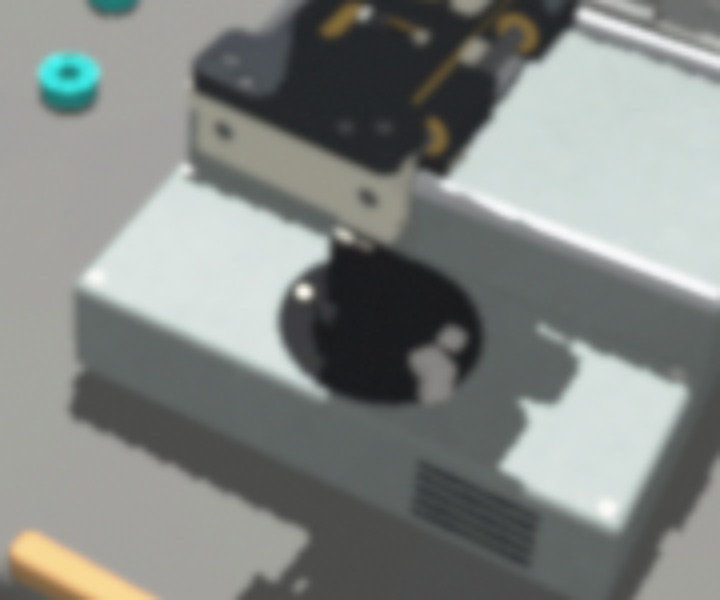

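The bar is centred between the fingers, at column 258 against a predicted 257. The lug shows at (258,170) and the gate at (281,168). I'll descend and grip.

```bash

python3 -m crank '[{"slide":[-0.003,-0.002,0.04],"turn":[0,0,0],"fingers":-0.32},{"slide":[-0.003,-0.002,0.075],"turn":[0,0,0],"fingers":-0.32},{"slide":[-0.003,-0.002,0.096],"turn":[0,0,0],"fingers":-0.32},{"slide":[-0.003,-0.002,0.098],"turn":[0,0,0],"fingers":-0.32}]' 40
python3 - <<'E'
from h import *
plan([.456,.155,.077],-1.57)
E
```

```text
t: 7.37
eef_pos: [0.4594, 0.1559, 0.0806]
ee_rot: [3.14, -0.001, -1.569]
force: [-0.6, -0.3, -0.1]
width: 0.0296
t 7.3667 pos [0.4594 0.1559 0.0806] rot [ 3.1400e+00 -1.3000e-03 -1.5691e+00] q [ 0.733  0.201 -0.589 -0.    -0.782 -0.732] w 0.0296 F [-0.6 -0.3 -0.1]
slide [0.0017 0.0067 0.0072] turn [ 0.0003 -0.0002  0.0001]
```

```bash

python3 -m crank '[{"slide":[0,0,0],"turn":[0,0,0],"fingers":-0.6},{"slide":[0,0,0],"turn":[0,0,0],"fingers":-1},{"slide":[0,0,0],"turn":[0,0,0],"fingers":-1},{"slide":[0,0,0],"turn":[0,0,0],"fingers":-1}]' 40
python3 - <<'E'
from h import *
plan([.456,.155,.077],-1.57)
E
```

```text
t: 7.7
eef_pos: [0.4553, 0.1561, 0.0809]
ee_rot: [3.135, 0.0, -1.571]
force: [-19.8, 10.7, 4.8]
width: 0.0113
t 7.7 pos [0.4553 0.1561 0.0809] rot [ 3.1349e+00  2.0000e-04 -1.5713e+00] q [ 0.736  0.198 -0.591 -0.007 -0.787 -0.732] w 0.0113 F [-19.8  10.7   4.8]
slide [ 0.0022 -0.0015  0.0078] turn [ 0.0011  0.     -0.0002]
```

There is 20 N of side load because the command sits about 4 mm off in x. I'll relieve it and then press.

```bash

python3 -m crank '[{"slide":[-0.002,0.006,0],"turn":[0,0,0],"fingers":-1},{"slide":[-0.002,0.006,0],"turn":[0,0,0],"fingers":-1}]' 40
python3 -m crank '[{"slide":[0,0,0.008],"turn":[0,0,0],"fingers":-1},{"slide":[0,0,0.014],"turn":[0,0,0],"fingers":-1},{"slide":[0,0,0.018],"turn":[0,0,0],"fingers":-1},{"slide":[0,0,0.018],"turn":[0,0,0],"fingers":-1}]' 40
python3 - <<'E'
from h import *
plan([.456,.155,.073],-1.57)
im=grab_frame('scene');np.save('s9.npy',im);save(cv2.resize(im[200:350,220:400],None,fx=4,fy=4),'s9')
E
```

```text
t: 7.87
eef_pos: [0.4548, 0.1565, 0.0821]
ee_rot: [3.14, -0.001, -1.569]
force: [-7.4, -1.1, 3.9]
width: 0.0118
t: 8.2
eef_pos: [0.455, 0.1566, 0.0742]
ee_rot: [3.14, -0.001, -1.568]
force: [-13.6, -1.9, 18.8]
width: 0.0117
t 8.2 pos [0.455  0.1566 0.0742] rot [ 3.1396e+00 -1.2000e-03 -1.5685e+00] q [ 0.741  0.205 -0.604 -0.001 -0.764 -0.738] w 0.0117 F [-13.6  -1.9  18.8]
slide [ 0.0032 -0.0021  0.0025] turn [ 0.0003 -0.0002  0.0002]
```

View pics/s9.png

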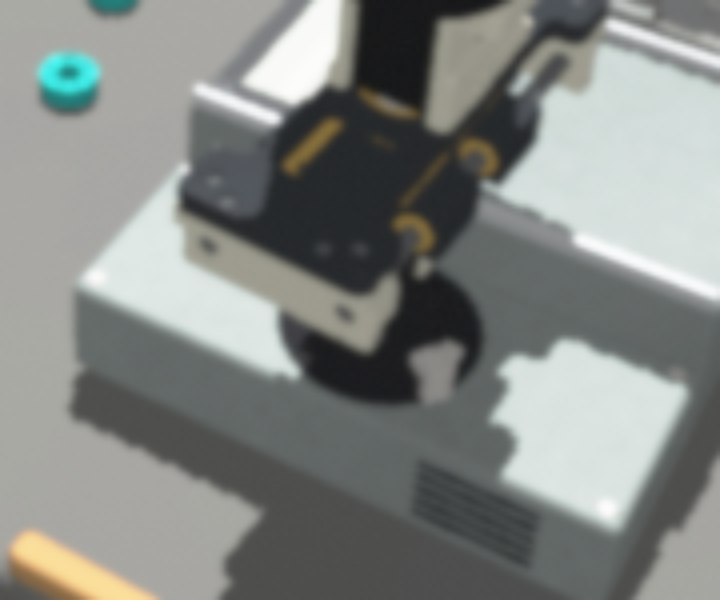

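The knob is pressed about 8 mm to its bottom (19 N), and the lug has dropped beside the gate. I'll turn clockwise.

```bash

python3 -m crank '[{"slide":[0,0.003,0],"turn":[0,0,0.01],"fingers":-1},{"slide":[0,0.004,0],"turn":[0,0,0.024],"fingers":-1},{"slide":[0,0.004,0],"turn":[0,0,0.038],"fingers":-1},{"slide":[0,0.004,0],"turn":[0,0,0.05],"fingers":-1}]' 40
python3 - <<'E'
from h import *
plan([.456,.155,.073],-1.57-1.24); print(get_state()['moment'])
E
```

```text
t: 8.58
eef_pos: [0.4549, 0.1567, 0.0743]
ee_rot: [-3.14, -0.0, -1.886]
force: [-0.5, -6.2, 9.2]
width: 0.0113
t 8.5833 pos [0.4549 0.1567 0.0743] rot [-3.1402e+00 -2.0000e-04 -1.8864e+00] q [ 0.743  0.203 -0.608  0.002 -0.76  -1.06 ] w 0.0113 F [-0.5 -6.2  9.2]
slide [ 0.0026 -0.0032  0.0026] turn [-2.00e-04  1.00e-04  1.47e-01]
[-2.23883953  0.31545948  0.08671387]
```

```bash

python3 -m crank '[{"slide":[0,0,0.003],"turn":[0,0,0.015],"fingers":-1},{"slide":[0,0,0.003],"turn":[0,0,0.03],"fingers":-1},{"slide":[0,0,0.003],"turn":[0,0,0.045],"fingers":-1},{"slide":[0,0,0.003],"turn":[0,0,0.06],"fingers":-1},{"slide":[0,0,0.003],"turn":[0,0,0.075],"fingers":-1}]' 40
python3 - <<'E'
from h import *
plan([.456,.155,.073],-1.57-1.24); print(get_state()['moment'])
E
```

```text
t: 9.0
eef_pos: [0.4554, 0.1566, 0.0741]
ee_rot: [-3.139, 0.001, -2.357]
force: [-4.9, -9.5, 24.3]
width: 0.0117
t 9.0 pos [0.4554 0.1566 0.0741] rot [-3.1394e+00  1.1000e-03 -2.3571e+00] q [ 0.743  0.203 -0.608  0.003 -0.758 -1.531] w 0.0117 F [-4.9 -9.5 24.3]
slide [ 0.0015 -0.0031  0.0022] turn [-0.0003  0.0003  0.0721]
[-3.32717381  1.48229299  0.11738885]
```

```bash

python3 -m crank '[{"slide":[0,0,0],"turn":[0,0,0.015],"fingers":-1},{"slide":[0,0,0],"turn":[0,0,0.03],"fingers":-1},{"slide":[0,0,0],"turn":[0,0,0.045],"fingers":-1},{"slide":[0,0,0],"turn":[0,0,0.058],"fingers":-1},{"slide":[0,0,0],"turn":[0,0,0.068],"fingers":-1}]' 40
python3 - <<'E'
from h import *
plan([.456,.155,.073],-1.57-1.24); print(get_state()['moment'])
E
```

```text
t: 9.42
eef_pos: [0.4556, 0.1563, 0.0741]
ee_rot: [-3.139, 0.002, -2.784]
force: [-2.0, -12.1, 23.1]
width: 0.0116
t 9.4167 pos [0.4556 0.1563 0.0741] rot [-3.1395e+00  1.9000e-03 -2.7840e+00] q [ 0.742  0.203 -0.608  0.004 -0.758 -1.958] w 0.0116 F [ -2.  -12.1  23.1]
slide [ 0.0002 -0.0026  0.0022] turn [-0.0003  0.0003  0.0041]
[-4.20207489  0.75209883  0.06538693]
```

Next I'll ease up with the spring, then open the fingers and rise.

```bash

python3 -m crank '[{"slide":[0,0,-0.004],"turn":[0,0,0.003],"fingers":-1},{"slide":[0,0,-0.012],"turn":[0,0,0.003],"fingers":-1},{"slide":[0,0,-0.02],"turn":[0,0,0.003],"fingers":-1},{"slide":[0,0,-0.02],"turn":[0,0,0.003],"fingers":-1}]' 40
python3 -m crank '[{"slide":[0,0,0],"turn":[0,0,0],"fingers":-0.4},{"slide":[0,0,0],"turn":[0,0,0],"fingers":-0.4},{"slide":[0,0,-0.03],"turn":[0,0,0],"fingers":-0.4},{"slide":[0,0,-0.1],"turn":[0,0,0],"fingers":-0.4},{"slide":[0,0,-0.18],"turn":[0,0,0],"fingers":-0.4}]' 20
python3 -m crank '[{"slide":[-0.06,0,-0.08],"turn":[0,0,0],"fingers":-0.4},{"slide":[-0.14,0,-0.12],"turn":[0,0,0],"fingers":-0.4},{"slide":[-0.22,0,-0.12],"turn":[0,0,0],"fingers":-0.4},{"slide":[-0.3,0,-0.12],"turn":[0,0,0],"fingers":-0.4},{"slide":[-0.3,0,-0.12],"turn":[0,0,0],"fingers":-0.4}]' 20
python3 - <<'E'
from h import *
plan([.456,.155,.073],-1.57-1.24)
im=grab_frame('top');np.save('t10.npy',im);save(cv2.resize(im[105:275,270:440],None,fx=3.5,fy=3.5,interpolation=cv2.INTER_CUBIC),'t10')
im=grab_frame('scene');np.save('s10.npy',im);save(cv2.resize(im[170:350,220:450],None,fx=3.2,fy=3.2),'s10')
E
```

```text
t: 9.75
eef_pos: [0.4554, 0.1562, 0.0824]
ee_rot: [-3.14, 0.001, -2.8]
force: [4.3, -9.5, 2.6]
width: 0.0117
t: 10.17
eef_pos: [0.4533, 0.1568, 0.1711]
ee_rot: [-3.141, -0.003, -2.8]
force: [1.8, 0.8, -0.4]
width: 0.0259
t: 10.58
eef_pos: [0.6008, 0.2098, 0.2309]
ee_rot: [-3.141, 0.002, -2.8]
force: [0.1, -0.8, 0.2]
width: 0.0265
t 10.5833 pos [0.6008 0.2098 0.2309] rot [-3.1414e+00  2.3000e-03 -2.7999e+00] q [ 6.430e-01  2.920e-01 -7.500e-02  1.000e-03 -1.202e+00 -1.872e+00] w 0.0265 F [ 0.1 -0.8  0.2]
slide [ 0.3102 -0.0061  0.315 ] turn [-0.      0.0004  0.0016]
```

View pics/t10.png

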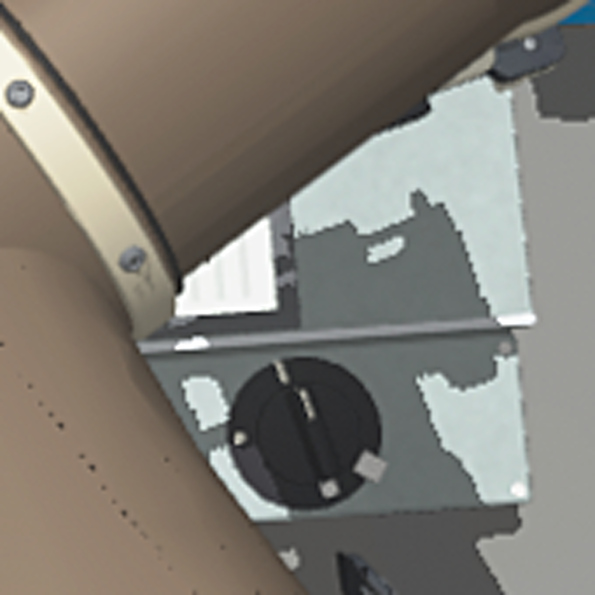

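View pics/s10.png

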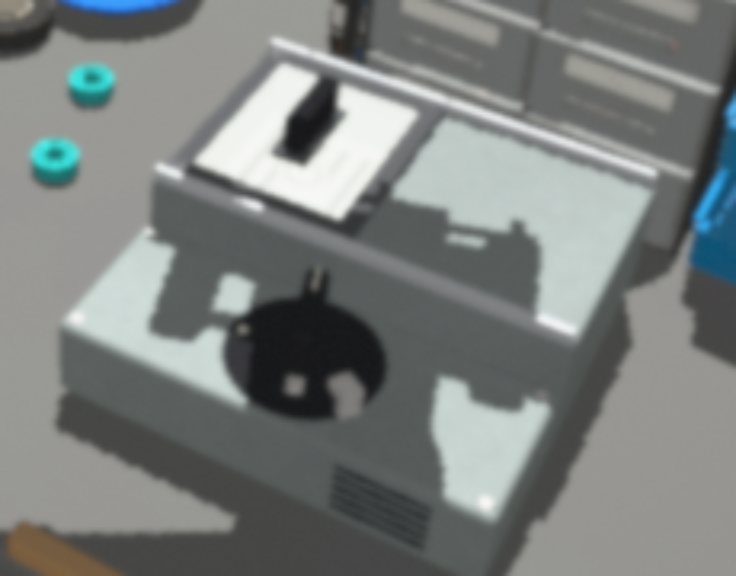

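The pointer now lines up with the white line at (283,372) and the knob stands up. The cover is shut. One last check is the small bearing.

```bash
python3 - <<'E'
from h import *
a=np.load('scene0.npy');b=np.load('s10.npy')
save(np.hstack([cv2.resize(x[185:260,160:260],None,fx=3.9,fy=3.9) for x in(a,b)]),'cmp')
E
```

```text
(no output)
```

View pics/cmp.png

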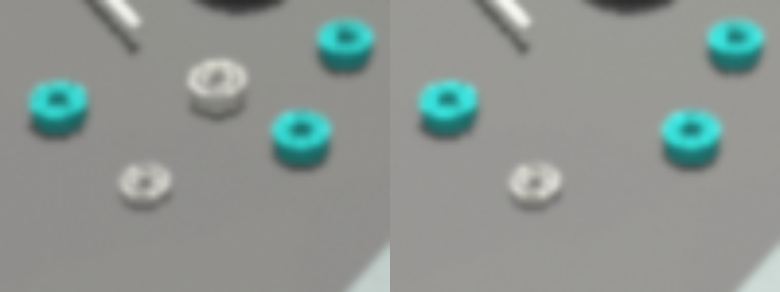

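The before and after crops show the small bearing and the turquoise rings unmoved, at (145,184) in both. Only the large one is gone from the bench, so I'll hand in.

```bash
python3 -c "
from station import *
job_done()"
```

```text
the job is handed in; nothing more can be done
```

I finished all the steps and handed the job in at about 10.7 s. No verdict is reported back.

- **Bearing:** I placed the larger bearing in the tub. Three camera views showed it lying flat on the floor, well clear of the walls.
- **Cover:** I pushed it left until the force jumped to about 13 N at the hard stop. It travelled about 98–101 mm, and the pictures show it flush with the tub's left end. I had no direct reading of the cover joint.
- **Knob:** I pressed it down about 8 mm, turned it about 1.23 rad while it stayed pressed, and let it rise before letting go. The pointer lines up with the white line, and the arm's height and the picture both show the knob back up.
- **Side load:** When I first gripped the knob, my position was about 4 mm off and put roughly 20 N sideways on it. I eased that before pressing.
- **Small bearing:** It and the turquoise rings are unmoved in the before and after pictures. The arm ended clear of everything.

No check failed or disagreed.

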